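# Set the cable tester's range lever to the third click

## Task

On the cable-resistance tester, push the black range lever back to its home end (the end of the slot beside the two brass binding posts), then push it gently out again, counting the clicks, and leave it resting in the third click. It must never run past the third click. Only push with the fingertips or the outside of the fingers: do not lift, carry or shift any of the loose things around it.

Things in the scene. Friction and masses are not known exactly. Their poses are not given: they have to be found in the camera images.
- case: the tester, a white flat instrument 220 (x) x 300 (y) x 80 mm high, fixed to the bench. Origin: centre of its underside; x away from the robot, y along the lever's slot, z up. Slot on the level top face (z = 80) at x = -35, from y = -60 to +60; the panel from x = -110 to +20 is clear over its full width but for the lever
- lever_home (a point): point fixed to the case: on the top face, mid slot, under the lever's centre when home (case x -35, y -50, z 80); its y axis is the direction in which the lever slides out. Six black ticks 20 mm apart beside the slot, on the side nearer the robot, mark home (longest tick) and clicks 1 to 5
- lever_top (a point): middle of the top of the range lever, an upright black tab with grey ribs, 14 mm thick along the slide, 32 mm wide across it, its top 38 mm above the panel (118 mm above the bench), its lower edge 4 mm above the panel
- range_lever (a joint): lever position in m along the slot: 0 = home, at the end stop, growing along case +y. A sprung ball notches it every 0.020: clicks 1 to 5 at 0.020 to 0.100; third click = 0.060. About 7 N starts it out of a notch; resistance falls to nothing at the crest midway, then the spring snaps it into the next notch, where it stays when let go. Starts at or between clicks 1 and 2
- posts (a point): point fixed to the case, midway between two brass binding posts at the home end of the far part of the panel, on the panel (case x 65, y -115, z 80). The posts are 22 mm high, 22 mm thick, 40 mm apart. A grey read-out hood, 28 mm above the panel, stands between x 55 and 101, y -65 and +65
- cable_cut: loose cutting of black cable with a copper core, upright cylinder 26 mm diameter, 38 mm high, standing on the far part of the tester's panel at the end away from home; origin: centre of its underside. To be left alone
- ref_weight: loose steel reference weight with a knob top, 38 mm diameter, 56 mm high, standing on the bench beside the case at the end away from home; origin: centre of its underside. To be left alone
- bin: loose empty blue plastic bin 200 x 140 x 75 mm high on the bench beside the case at the home end; origin: centre of its underside. To be left alone
- driver: loose screwdriver lying on the bench, beyond the weight. To be left alone

How it is judged (in metres and radians):
On the way, in this order (a step that is already met when the one before it is completed fails the run):
1. the lever is back in its home notch (value of joint range_lever below 0.004 m), for 0.2 s.
2. the lever is in the third click (value of joint range_lever between 0.056 and 0.064 m), for 0.2 s.
At the end, for the whole second after the job is handed in: the lever rests in the third click from home (within 4 mm of it), still and let go (all of step 2 and velocity of joint range_lever between -0.01 and 0.01 m/s); the robot touches nothing.
It fails at once if the lever ran past the third click (more than half a notch beyond it) (value of joint range_lever above 0.07 m).
It fails at once if the lever was pushed roughly (over 30 N) (contact force between the fingers and range_lever above 30 N).
It fails at once if a loose thing was lifted or shifted by more than 15 mm (distance of any of cable_cut, ref_weight, bin, driver from where it was at the start of the episode above 0.015 m).
It also fails if it takes over 54 s, if anything falls off the work surface, if the arm or the gripper's body presses on something with over 40 N, if the wrist force passes 120 N, or if a joint passes its speed limit or range.

## Robot

A 6-joint arm with a two-finger parallel gripper is mounted at the origin on the work surface. World frame = base frame: x ahead of the robot, y to its left, z up, the work surface at z = 0. Lengths are in mm, angles in degrees, forces in N, time in s.
With the tool pointing down it reaches from about 350 to 850 mm from the base axis. Payload 8.1 kg.
Tool frame: the origin (TCP) lies midway between the tips of the shut fingers; the grasp point (between the pads) lies 19 mm behind it (hold_point_z is the distance from the TCP to the grasp point, in mm); z points along the fingers, y is the direction in which the jaws open and shut (so a half turn about z gives the same grasp; the last joint's range is limited). The gripper opens to 85 mm and grips with 20 to 120 N. Pads are 22 mm wide; open, the fingers measure 114 mm over their backs; the gripper's body (76 mm by 85 mm) begins 54 mm behind the grasp point. The pads swing forward as they close: fully open they stand 13 mm farther back than shut.
Start: joints at [-80.982, 7.471, 85.268, -0, 87.261, -4.893], TCP at [144.273, -582.401, 231.292] pointing down, gripper open.
Joint ranges: [-169.43, 169.43], [-51.17, 129.36], [1.28, 143.12], [-76.62, 256.62], [0, 156.53], [-152.29, 152.29]. Speed limits (degrees/s): [136.94, 136.94, 159.86, 180, 180, 180].

## Interface

Orientations are given as [roll, pitch, yaw] about the fixed x, y, z axes, in that order (R = Rz(yaw) Ry(pitch) Rx(roll)).
In Python, from bench import sense, snapshot, camera_params, hand_in, hold_point_z gives the robot as it stands.
- The arm moves only by the tool servo_tool, never from a script. Its argument "motion" is a list of rows, each a list of 7 numbers: the finger opening in mm, from 0 to 85.4, then the shift along the tool's x, y, z in mm, then the turn, a rotation vector about the tool's x, y, z in rad. A call has 1 to 10 rows; each row shifts and turns the pose as measured when the row begins, along the tool's axes as they then stand; what a row does not reach is not made up. A row lasts 1/10 s, in which the tool goes at most 50 mm and 8.59 degrees, less where a joint would pass 70% of its speed; a pose out of reach is approached as far as the arm can. A call with a gripper value outside its range is refused whole. The fingers move at their own pace and stop on an object; "force" is the grip in N (left out, the last holds). Time passes only in rows, so rows that do not move let the fingers close. It gives the time, the measured TCP pose, the force and the opening at its end, in the units of the state.
- sense(): the state, without advancing time (a new reading comes with each control period).
- snapshot(name): name is "scene" or "top" or "wrist"; returns the picture (480x640x3 uint8, blue, green, red); there is no depth.
- camera_params(name): a dict with "fx", "fy", "cx", "cy" (pixels), "D" ([k1, k2, p1, p2, k3] as OpenCV has them; the pictures are not rectified), "R" (3x3) and "t" (3): a world point X has camera coordinates R X + t; the wrist camera has in their place "tool_from_camera" (4x4, takes a point from camera to tool coordinates, whose origin is the TCP and whose axes are the flange's). Camera axes: x right, y down, z forward; pixel columns grow to the right and rows downward; lengths in mm; the calibration is good to about 2 mm. A picture is of the moment at which its call begins: read the wrist's pose just before it. camera_params takes no time and is no camera call.
- hand_in(): hands the job in, once; it reports no verdict.
The state is a dict: "time": time; "joint_pos": joint angles; "qd": joint speeds; "joint_efforts": joint torques, N m; "tool_pos": TCP position; "tcp_rot": TCP orientation; "ft_force": force on the tool from outside, world axes, zero at the start; "wrist_torque": the same for the moment, N m; "finger_gap": finger opening in mm.
Only numpy, scipy, OpenCV 4.12 (cv2) and the standard library are available. Lean on these libraries where they do the work, as an engineer would, in place of code of your own. Each camera call takes 0.05 s, during which the arm holds its last target. There are 200 camera calls.

## Working session

There is one attempt and no reset: what is moved stays moved. The work goes in short steps, Python scripts to look and compute and a tool call to move; the robot and the scene stay as the last step left them, time stands still between calls to the robot, and variables do not carry over. Pictures are saved under pics/ and viewed, about 8 in all and at most 12, crops included, and the job is handed in when it is done.

Besides the shell and the picture viewer there is one more tool, called as name(argument=value, ...), one argument or row to a line, values as JSON. servo_tool: Moves the arm, as the interface text tells. Its arguments: {"type":"object","properties":{"motion":{"type":"array"},"force":{"type":"number"}},"required":["motion"]}

```bash
mkdir -p pics; python3 - <<'E'
from bench import *
import cv2
print(sense())
for n in ("scene","top"):
    cv2.imwrite(f"pics/{n}0.png",snapshot(n)); print(n,camera_params(n))
print(camera_params("wrist"))
E
```

```text
{'time': 0.0, 'joint_pos': array([-8.09824603e+01,  7.51564237e+00,  8.53299398e+01, -1.29924188e-03,
        8.72604864e+01, -4.89432617e+00]), 'qd': array([-0.02223007, -0.11127902, -0.02708271,  0.01009177, -0.06048679,
       -0.10193399]), 'joint_efforts': array([-4.55940744e-04, -5.69403005e+01, -5.00555098e+01, -2.78490425e-04,
        1.46291495e-02,  3.65978778e-06]), 'tool_pos': array([ 144.1718664 , -581.85579195,  230.23252149]), 'tcp_rot': array([-1.79894207e+02, -7.75667734e-03,  1.39119220e+01]), 'ft_force': array([ 0.36588509, -0.33426924,  0.93583323]), 'wrist_torque': array([-0.01604376, -0.04621056, -0.00057112]), 'finger_gap': 85.33435571940328}
scene {'fx': 467.84533088853914, 'fy': 467.84533088853914, 'cx': 308.7959884486919, 'cy': 242.30534550191882, 'D': array([-0.07255046,  0.        ,  0.        ,  0.        ,  0.        ]), 'R': array([[-0.69746502,  0.71637569, -0.01866577],
       [ 0.44084965,  0.40838592, -0.79929502],
       [-0.56497269, -0.56570912, -0.60064887]]), 't': array([ 402.50652014, -210.07892481, 1460.06588047])}
top {'fx': 471.483474355914
[... 202 characters left out ...]
72493],
       [-0.99907449, -0.00906855, -0.0420468 ],
       [ 0.04165093,  0.0401398 , -0.9983256 ]]), 't': array([ 58.11737746, 613.34105009, 969.98719702])}
{'fx': 357.0993485944889, 'fy': 357.0993485944889, 'cx': 316.41621457620926, 'cy': 243.32732186485015, 'D': array([0.02490362, 0.        , 0.        , 0.        , 0.        ]), 'tool_from_camera': array([[ 3.93103818e-04, -9.55837971e-01, -2.93893890e-01,
         7.52922520e+01],
       [ 9.99999784e-01,  2.20920329e-04,  6.19065929e-04,
         6.32926808e-02],
       [-5.26799587e-04, -2.93894070e-01,  9.55837851e-01,
        -1.43630881e+02],
       [ 0.00000000e+00,  0.00000000e+00,  0.00000000e+00,
         1.00000000e+00]])}
```

View pics/top0.png

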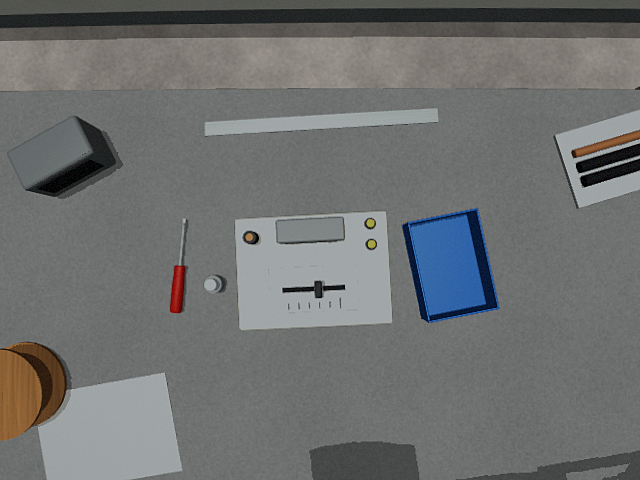

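View pics/scene0.png

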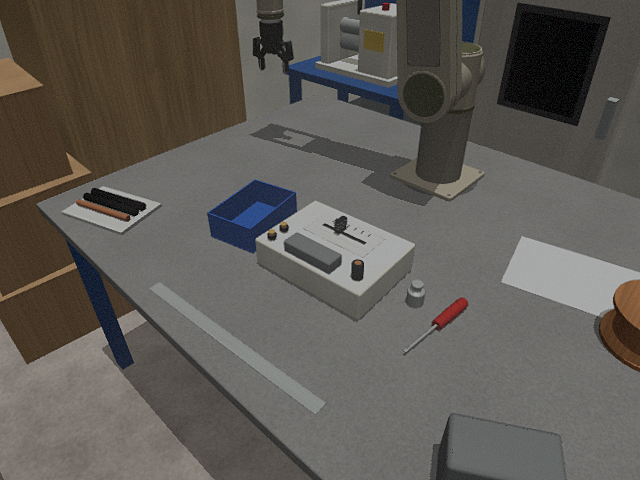

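The top view shows the case with corners near (235,220), (386,211), (392,322) and (240,329). The lever is at about (319,289), and the posts and home end are on the right (world -y). I'll enlarge it.

```bash
python3 - <<'E'
import cv2
im=cv2.imread("pics/top0.png")[200:340,225:405]
cv2.imwrite("pics/c.png",cv2.resize(im,None,fx=4.4,fy=4.2857,interpolation=cv2.INTER_CUBIC)[:600,:792])
E
```

```text
(no output)
```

View pics/c.png

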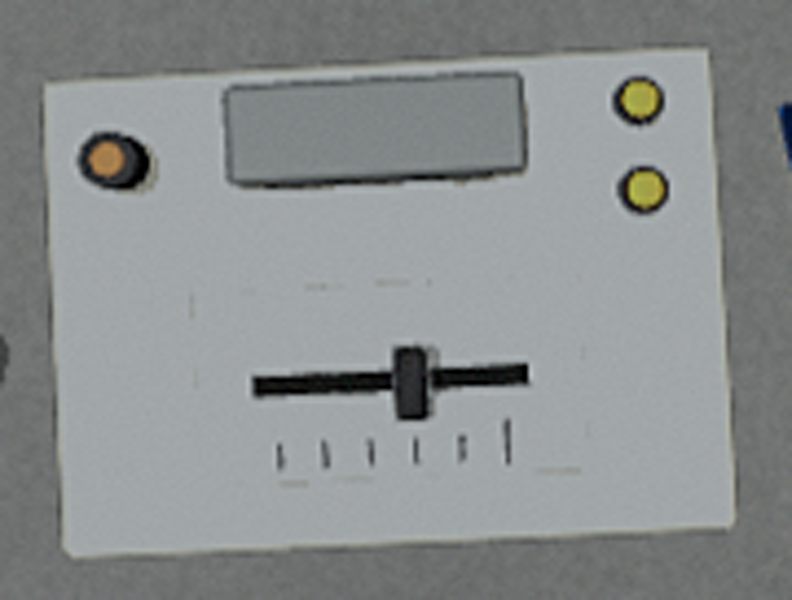

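The crop shows slot ends at (253,386) and (528,374), top-face corners at (45,85), (709,49), (734,525) and (68,556), and the lever at (411,382). The home tick is at (507,440).

```bash
cat > h.py <<'E'
import numpy as np, cv2
from bench import *
def ray(name,px,z,T=None):
    p=camera_params(name); K=np.array([[p["fx"],0,p["cx"]],[0,p["fy"],p["cy"]],[0,0,1]])
    u=cv2.undistortPoints(np.array([[px]],float),K,np.array(p["D"]))[0,0]
    if name=="wrist": M=T@np.array(p["tool_from_camera"]); R=M[:3,:3]; c=M[:3,3]
    else: R=np.array(p["R"]).T; c=-R@np.array(p["t"])
    d=R@np.array([u[0],u[1],1]); return c+d*(z-c[2])/d[2]
E
python3 - <<'E'
from h import *
f=lambda x,y,z:ray("top",(225+(x-.0)/4.4,200+y/4.2857),z)
P=np.array([f(*q,80)[:2] for q in [(253,386),(528,374),(45,85),(709,49),(734,525),(68,556)]])
C=np.array([(-35,60),(-35,-60),(110,150),(110,-150),(-110,-150),(-110,150)],float)
cm,pm=C.mean(0),P.mean(0); a=(C-cm)@[1,1j]; b=(P-pm)@[1,1j]
s=np.vdot(a,b)/np.vdot(a,a); th=np.angle(s); print("scale",abs(s),"yaw",np.degrees(th))
R=np.array([[np.cos(th),-np.sin(th)],[np.sin(th),np.cos(th)]]); t=pm-R@cm
print("origin",t,"res",(P-(C@R.T+t)).round(1).tolist())
L=f(411,382,118)[:2]; print("lever",L,"in case",R.T@(L-t))
for k in (0,20,40,60):print(k,R@[-35,-50+k]+t)
E
```

```text
scale 0.9813461449510011 yaw 3.5385103959017177
origin [552.35996494  60.592211  ] res [[0.3, 1.0], [-0.1, -0.5], [-2.7, -2.7], [-2.7, 1.8], [2.7, 3.5], [2.5, -3.1]]
lever [519.00016939  48.45143512] in case [-34.04551791 -10.05868323]
0 [520.5126613    8.52735481]
20 [519.27827319  28.48922561]
40 [518.04388509  48.45109641]
60 [516.80949698  68.41296722]
```

Fit: yaw about 3.5°, with the lever at click 2. I'll shut the fingers, align the yaw and travel high.

servo_tool(
  motion=[
    [0,0,0,0,0,0,0.09],
    [0,0,0,0,0,0,0.09],
    [0,12,-20,0,0,0,0],
    [0,25,-38,0,0,0,0],
    [0,25,-38,0,0,0,0],
    [0,25,-38,0,0,0,0],
    [0,25,-38,0,0,0,0],
    [0,25,-38,0,0,0,0],
    [0,25,-38,0,0,0,0],
    [0,25,-38,0,0,0,0],
  ],
  force=40,
)

```text
time: 1.1
tool_pos: [316.2, -277.2, 225.3]
tcp_rot: [-179.4, 0.2, 2.6]
ft_force: [1.1, -0.3, -0.5]
finger_gap: 0.4
```

servo_tool(
  motion=[
    [0,25,-40,-1,0,0,0],
    [0,25,-40,-1,0,0,0],
    [0,25,-40,-1,0,0,0],
    [0,25,-40,-1,0,0,0],
    [0,25,-40,-1,0,0,0],
    [0,25,-40,-1,0,0,0],
    [0,25,-40,-1,0,0,0],
    [0,20,-35,-1,0,0,0],
    [0,10,-20,-1,0,0,0],
    [0,0,0,0,0,0,0],
  ],
)

```text
time: 2.1
tool_pos: [510.0, 88.7, 234.5]
tcp_rot: [-179.4, 0.2, 2.9]
ft_force: [-1.2, -1.2, 0.2]
finger_gap: 0.2
```

```bash
python3 - <<'E'
from h import *
s=sense(); print(s["tool_pos"],s["tcp_rot"],s["time"]); cv2.imwrite("pics/w1.png",snapshot("wrist"))
from scipy.spatial.transform import Rotation as Ro
T=np.eye(4);T[:3,:3]=Ro.from_euler("xyz",s["tcp_rot"],degrees=True).as_matrix();T[:3,3]=s["tool_pos"];np.save("T1.npy",T)
E
```

```text
[510.00603735  88.65128716 234.50226206] [-179.38080708    0.2330556     2.91839899] 2.1
```

View pics/w1.png

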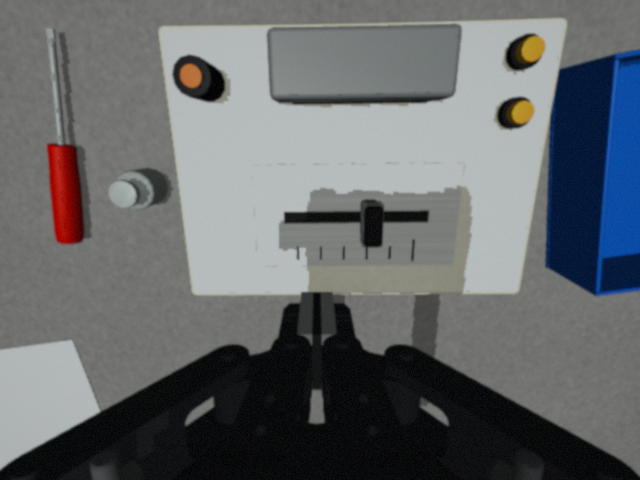

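The wrist view shows slot ends at (285,217) and (428,216), the lever top at about x=372, and ticks from (297,253) for click 5 to (413,250) for home. The fingertips are at about (317,295).

```bash
python3 - <<'E'
from h import *
T=np.load("T1.npy")
for n,p,z in [("slot+60",(285,217),80),("slot-60",(428,216),80),("home tick",(413,250),80),("c2 tick",(366,253),80),("c5",(297,253),80),("levertop",(372,212),118)]: print(n,ray("wrist",p,z,T).round(1))
E
```

```text
slot+60 [515.  117.3  80. ]
slot-60 [522.4  -4.   80. ]
home tick [491.5   4.6  80. ]
c2 tick [486.4  45.3  80. ]
c5 [483.1 105.9  80. ]
levertop [531.3  49.7 118. ]
```

servo_tool(
  motion=[
    [0,4,0,30,0,0,0],
    [0,3,0,40,0,0,0],
    [0,1,0,30,0,0,0],
    [0,0,0,20,0,0,0],
    [0,0,0,8,0,0,0],
    [0,0,0,0,0,0,0],
  ],
)

```text
time: 2.75
tool_pos: [515.5, 83.1, 102.5]
tcp_rot: [-179.5, 0.3, 2.7]
ft_force: [-0.3, 1.0, 0.0]
finger_gap: -0.0
```

Now 6 mm lower, then slowly toward -y (tool +y).

servo_tool(
  motion=[
    [0,1,0,5,0,0,0.01],
    [0,1,0,4,0,0,0],
    [0,0,3,0,0,0,0],
    [0,0,3,0,0,0,0],
    [0,0,3,0,0,0,0],
  ],
)

```text
time: 3.25
tool_pos: [520.9, 72.9, 97.5]
tcp_rot: [-179.6, -0.1, 2.0]
ft_force: [0.2, 0.2, 1.1]
finger_gap: -0.2
```

servo_tool(
  motion=[
    [0,-1,2,1,0,0,-0.01],
    [0,0,2,1,0,0,-0.01],
    [0,0,2,1,0,0,0],
    [0,0,2,0,0,0,0],
  ],
)

```text
time: 3.65
tool_pos: [521.0, 66.6, 96.0]
tcp_rot: [-179.3, -0.3, 3.3]
ft_force: [-0.9, 8.7, -0.2]
finger_gap: -0.2
```

Contact (8.7 N). I'll keep pushing gently.

servo_tool(
  motion=[
    [0,-1,2,0,0,0,0],
    [0,0,2,0,0,0,0],
    [0,0,2,0,0,0,0],
    [0,0,2,0,0,0,0],
    [0,0,2,0,0,0,0],
    [0,0,2,0,0,0,0],
  ],
)

```text
time: 4.25
tool_pos: [521.1, 61.5, 96.3]
tcp_rot: [-178.6, -0.4, 3.5]
ft_force: [-0.8, 4.0, 1.5]
finger_gap: 0.0
```

servo_tool(
  motion=[
    [0,-1,2.5,0,0,0,0],
    [0,0,2.5,0,0,0,0],
    [0,0,2.5,0,0,0,0],
    [0,0,2.5,0,0,0,0],
    [0,0,2.5,0,0,0,0],
    [0,0,2.5,0,0,0,0],
  ],
)

```text
time: 4.85
tool_pos: [521.1, 46.0, 95.9]
tcp_rot: [-178.5, -0.5, 3.5]
ft_force: [-0.5, 8.5, 1.2]
finger_gap: 0.3
```

servo_tool(
  motion=[
    [0,-1,2.5,0,0,0,0],
    [0,0,2.5,0,0,0,0],
    [0,0,2.5,0,0,0,0],
    [0,0,2.5,0,0,0,0],
  ],
)

```text
time: 5.25
tool_pos: [521.4, 37.6, 96.0]
tcp_rot: [-178.3, -0.6, 3.6]
ft_force: [0.4, 1.1, 1.3]
finger_gap: 0.1
```

servo_tool(
  motion=[
    [0,0,2,0,0,0,0],
    [0,0,2,0,0,0,0],
    [0,0,2,0,0,0,0],
  ],
)

```text
time: 5.55
tool_pos: [521.6, 29.8, 95.5]
tcp_rot: [-178.4, -0.5, 3.5]
ft_force: [0.1, -0.4, 0.5]
finger_gap: -0.1
```

It has snapped past the crest. I'll hold briefly, back off, rise and look.

servo_tool(
  motion=[
    [0,0,-4,0,0,0,0],
    [0,0,-4,0,0,0,0],
    [0,0,0,-20,0,0,0],
    [0,0,0,-40,0,0,0],
    [0,0,0,-40,0,0,0],
    [0,0,0,-10,-0.015,-0.01,0],
    [0,0,0,0,-0.01,0,0],
  ],
)

```text
time: 6.25
tool_pos: [518.2, 35.9, 207.1]
tcp_rot: [-179.8, 0.4, 3.5]
ft_force: [0.1, 0.2, -0.6]
finger_gap: -0.1
```

```bash
python3 - <<'E'
from h import *
s=sense(); print(s["tool_pos"],s["tcp_rot"],s["time"]); im=snapshot("wrist"); cv2.imwrite("pics/w2.png",im)
E
```

```text
[518.24128562  35.93547263 207.09507723] [-179.83139462    0.36664144    3.51260032] 6.25
```

View pics/w2.png

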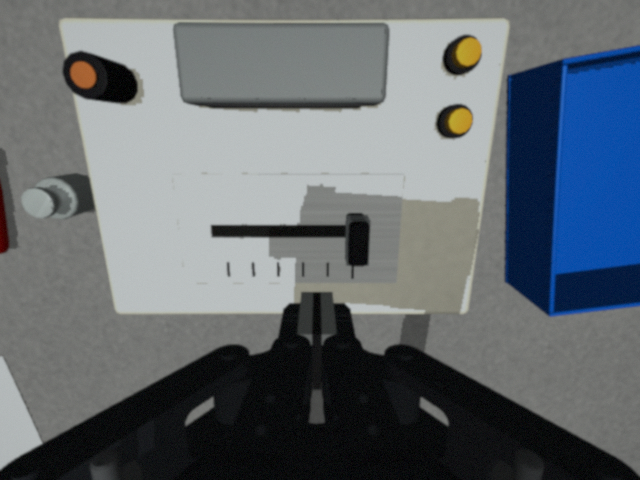

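The lever is at the home end (358,240), over the longest tick (352,270). I'll cross to the home side and descend.

servo_tool(
  motion=[
    [0,0,20,0,0,0,0],
    [0,0,25,0,0,0,0],
    [0,0,15,0,0,0,0],
    [0,0,2,20,0,0,0],
    [0,0,0,35,0,0,0],
    [0,0,0,25,0,0,0],
    [0,0,0,10,0,0,0],
    [0,0,0,0,0,0,0],
  ],
)

```text
time: 7.1
tool_pos: [515.6, -25.4, 102.2]
tcp_rot: [-179.7, 1.1, 3.6]
ft_force: [-0.3, -0.3, 0.5]
finger_gap: -0.1
```

servo_tool(
  motion=[
    [0,2,0,3,0,-0.01,0],
    [0,2,0,3,0,-0.01,0],
    [0,1,-2,0,0,0,0],
    [0,0,-2,0,0,0,0],
    [0,0,-2,0,0,0,0],
    [0,0,-2,0,0,0,0],
  ],
)

```text
time: 7.7
tool_pos: [523.5, -16.5, 99.8]
tcp_rot: [-179.7, 2.0, 3.6]
ft_force: [-0.4, 0.5, 0.4]
finger_gap: 0.3
```

servo_tool(
  motion=[
    [0,-1,-1,2,0,0.015,0],
    [0,-1,-2,1,0,0.015,0],
    [0,0,-2,0,0,0,0],
  ],
)

```text
time: 8.0
tool_pos: [521.5, -11.8, 97.3]
tcp_rot: [-179.8, 0.1, 3.7]
ft_force: [1.2, -9.2, -1.8]
finger_gap: 0.2
```

servo_tool(
  motion=[
    [0,0,-2,0,0,0,0],
    [0,0,-2,0,0,0,0],
    [0,0,-2,0,0,0,0],
    [0,0,-2,0,0,0,0],
    [0,0,-2,0,0,0,0],
  ],
)

```text
time: 8.5
tool_pos: [521.4, -8.9, 97.5]
tcp_rot: [179.4, -0.2, 3.5]
ft_force: [1.3, -5.4, -1.5]
finger_gap: 0.0
```

servo_tool(
  motion=[
    [0,0,-2,0,0,0,0],
    [0,0,-2,0,0,0,0],
    [0,0,-2,0,0,0,0],
    [0,0,-2,0,0,0,0],
    [0,0,-1.5,0,0,0,0],
  ],
)

```text
time: 9.0
tool_pos: [520.9, -1.8, 97.6]
tcp_rot: [179.2, -0.4, 3.4]
ft_force: [1.4, -0.3, 0.3]
finger_gap: 0.1
```

Click 1 (the force fell to zero). On to the next notch.

servo_tool(
  motion=[
    [0,0,-2,0,0,0,0],
    [0,0,-2,0,0,0,0],
    [0,0,-2,0,0,0,0],
    [0,0,-2,0,0,0,0],
  ],
)

```text
time: 9.4
tool_pos: [519.8, 7.7, 97.4]
tcp_rot: [179.2, -0.3, 3.4]
ft_force: [0.0, -8.5, 0.0]
finger_gap: 0.4
```

servo_tool(
  motion=[
    [0,0,-2,0,0,0,0],
    [0,0,-2,0,0,0,0],
    [0,0,-2,0,0,0,0],
    [0,0,-2,0,0,0,0],
  ],
)

```text
time: 9.8
tool_pos: [519.5, 11.1, 97.5]
tcp_rot: [178.7, -0.3, 3.4]
ft_force: [-0.6, -6.0, 0.9]
finger_gap: -0.1
```

servo_tool(
  motion=[
    [0,0,-2,0,0,0,0],
    [0,0,-2,0,0,0,0],
    [0,0,-2,0,0,0,0],
    [0,0,-1.5,0,0,0,0],
  ],
)

```text
time: 10.2
tool_pos: [519.2, 17.1, 97.5]
tcp_rot: [178.5, -0.3, 3.3]
ft_force: [-0.4, -1.7, 0.6]
finger_gap: -0.3
```

servo_tool(
  motion=[
    [0,0,-1.5,0,0,0,0],
    [0,0,-1.5,0,0,0,0],
    [0,0,0,0,0,0,0],
  ],
)

```text
time: 10.5
tool_pos: [518.8, 21.8, 97.3]
tcp_rot: [178.6, -0.3, 3.4]
ft_force: [-1.0, 0.3, -1.4]
finger_gap: 0.0
```

```bash
python3 - <<'E'
from h import *
s=sense(); print(s["tool_pos"],s["ft_force"],s["time"]); im=snapshot("wrist"); cv2.imwrite("pics/w3.png",im)
E
```

```text
[518.78887708  21.81480349  97.26087818] [-1.00439547  0.31637648 -1.38531523] 10.5
```

View pics/w3.png

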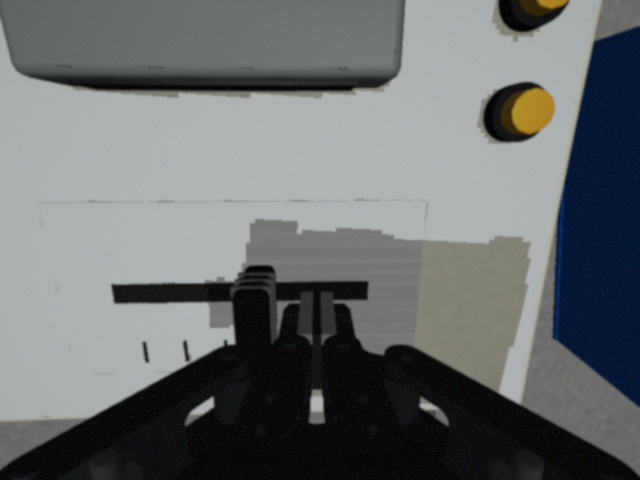

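The slot spans x=113 to 368. The lever base is at about x=261, 40 mm from home (347), so it is in click 2. One more notch.

servo_tool(
  motion=[
    [0,0,-2,0,0,0,0],
    [0,0,-2,0,0,0,0],
    [0,0,-2,0,0,0,0],
    [0,0,-2,0,0,0,0],
    [0,0,-2,0,0,0,0],
  ],
)

```text
time: 11.05
tool_pos: [518.3, 28.8, 97.2]
tcp_rot: [178.2, -0.3, 3.3]
ft_force: [0.2, -7.7, 1.1]
finger_gap: -0.2
```

servo_tool(
  motion=[
    [0,0,-2,0,0,0,0],
    [0,0,-2,0,0,0,0],
  ],
)

```text
time: 11.25
tool_pos: [518.2, 30.1, 97.3]
tcp_rot: [178.0, -0.2, 3.3]
ft_force: [0.4, -6.6, 0.5]
finger_gap: -0.2
```

servo_tool(
  motion=[
    [0,0,-2,0,0,0,0],
    [0,0,-2,0,0,0,0],
    [0,0,-2,0,0,0,0],
    [0,0,-1.5,0,0,0,0],
  ],
)

```text
time: 11.65
tool_pos: [517.9, 34.8, 97.3]
tcp_rot: [177.7, -0.2, 3.2]
ft_force: [-1.4, -2.3, 0.1]
finger_gap: -0.1
```

servo_tool(
  motion=[
    [0,0,-1.5,0,0,0,0],
  ],
)

```text
time: 11.75
tool_pos: [517.8, 36.5, 97.3]
tcp_rot: [177.7, -0.2, 3.2]
ft_force: [-0.3, -1.1, 0.7]
finger_gap: -0.2
```

servo_tool(
  motion=[
    [0,0,-1.5,0,0,0,0],
    [0,0,-1.2,0,0,0,0],
  ],
)

```text
time: 11.95
tool_pos: [517.7, 40.2, 97.1]
tcp_rot: [177.7, -0.2, 3.2]
ft_force: [0.7, 0.9, 0.1]
finger_gap: 0.3
```

Past the third crest with no force. I'll back off, rise and check.

servo_tool(
  motion=[
    [0,0,4,0,0,0,0],
    [0,0,5,0,0,0,0],
    [0,0,3,-20,0,0,0],
    [0,0,0,-40,0,0,0],
    [0,0,0,-40,0,0,0],
    [0,0,0,-10,0,0,0],
    [0,0,0,0,0,0,0],
    [0,0,0,0,0,0,0],
  ],
)

```text
time: 12.75
tool_pos: [516.1, 31.0, 208.7]
tcp_rot: [177.8, 0.0, 3.2]
ft_force: [0.5, 0.1, -0.0]
finger_gap: -0.2
```

```bash
python3 - <<'E'
from h import *
s=sense(); print(s["tool_pos"],s["ft_force"],s["time"]); im=snapshot("wrist"); cv2.imwrite("pics/w4.png",im)
E
```

```text
[516.12279105  30.99729091 208.69435244] [ 0.46234825  0.09201231 -0.04957414] 12.75
```

View pics/w4.png

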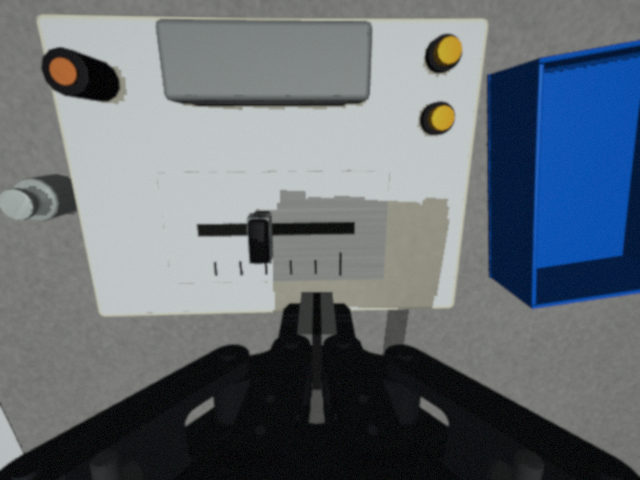

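Ticks run from home at x=341 through 316 and 291 to 266 (click 3), then 241 and 215. The lever, at about 261 with its top leaning outward by perspective, is at click 3, and the fingers are clear.

```bash
python3 -c "
from bench import *
hand_in()"
```

```text
the job is handed in; nothing more can be done
```

I pushed the lever home with the shut fingers, then out one notch at a time to the third click. I then backed off, lifted clear and handed the job in at about 13 s.

- **Lever position:** The wrist pictures showed the lever over the home tick, then at click 2, and finally over the third tick.
- **Force:** The readings I saw while pushing peaked at about 9 N. I read the force only at the end of each move, so short peaks in between are not recorded.
- **Loose things:** The bin, weight and cable cutting looked undisturbed in the last wrist picture, though I did not measure them. The screwdriver was out of that view, but the arm never went near it.
- **Disagreement:** The top and wrist cameras differed by about 2 mm on the home position. This did not matter, because I worked from contact.

No check failed. The hand-in reports no verdict.

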